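Find and hold the heavy side of a tumbling mill drum

TASK

The little tumbling mill has just been loaded, and its charge has caked onto one side of the drum, where it cannot be seen. Press the bearing clamp fully down before you turn anything; then turn the drum by its star handwheel, feel where the heavy side is, and finish gripping the handwheel by a knob, held still with the heavy side straight down. Keep hold at the end, and leave the other things on the bench where they are.

Things in the scene. Friction and masses are not known exactly. Their poses are not given: they have to be found in the camera images.
- stand: Fixed grey stand of the mill. Origin on the bench under the drum's axis; y runs along that axis, x away from the robot at yaw 0. Base plate 240 x 215 x 12 mm. Two bearing posts 64 mm wide (x), tops 155 mm high, at y -63 to -47 and y +85 to +115 mm. Between them the closed steel drum, 136 mm in diameter, y -41 to +77 mm, its axis level, 135 mm above the bench.
- starwheel: Star handwheel at the right-hand end of the drum's axle: black hub, eight equal steel spokes 10 mm thick, 45 degrees apart, each with a black ball knob 26 mm thick centred 105 mm from the axis. Origin on the axis in the knobs' plane: stand's frame x 0, y -105, z +135 mm; y like the stand's. Left alone it follows the drum: at drum joint 0 one spoke points straight up (its z).
- wheel_top (a point): Fixed point at the top of the knobs' circle, 105 mm straight above the axis (stand's frame x 0, y -105, z +240 mm). A knob near here can be taken from above with a finger before and a finger behind it along the stand's x (the knob next to it is 80 mm away), and pushed round up to 0.55 rad to either side of the top. Clasped loosely, it pivots freely between the fingers.
- drum (a joint): Angle of the drum (rad), no end stops. Positive: its top moves to the stand's +x. At 0 the port points straight up; starts within 0.35 of that. It does not tell where the heavy side is: that can be anywhere, but at the start never within 0.4 rad of straight down. The handwheel drives it through a springy rubber coupling, 4 N m per rad of twist, so pushed it leads the drum by 0.01 to 0.22 rad.
- axis (a point): Fixed point on the drum's axis above the stand's origin, 135 mm over the bench. Bearing friction, about 0.45 N m both ways, nearly independent of speed, holds the drum wherever it is left. The caked charge adds a weight moment of 0.28 to 0.42 N m times the sine of its angle from straight down: it helps turning one way and hinders the other, and is nil straight down and straight up.
- port (a point): Filler port, a round dark cap 40 mm across with a crossbar on the drum's surface: top of the cap, 76 mm from the axis and 18 mm to the +y side of the stand's origin. A mark to follow the drum's turning by; it says nothing of where the heavy side is.
- clamp (a joint): Bearing clamp lever on the left-hand (+y) post, angle (rad). 0 = fully down, level, on its stop; starts raised 0.6 to 1.0 and stays where it is put (0.25 N m friction). It turns about a level pin parallel to the stand's y, in the stand's frame at x +50, y +100, z +169 mm; its free end points to the stand's -x when down.
- clamp_pad (a point): Middle of the top of the black press pad (34 x 26 x 18 mm) at the clamp lever's free end, 118 mm from the pin. At joint 0 it lies 9 mm above the pin's height, in the stand's frame at x -68, y +100, z +178 mm. To close, press the pad down along its arc.
- jar: Bystander: white jar with black cap, 64 mm in diameter, 125 mm tall; origin at its foot.
- bowl: Bystander: white porcelain bowl, 130 mm wide, 50 mm tall; origin at its foot.
- beaker: Bystander: clear beaker, 68 mm in diameter, 85 mm tall; origin at its foot.
- wrench: Bystander: wrench 160 mm long, lying on the bench beside the mill on its right (seen from the robot); origin under its middle.
- spatula: Bystander: spatula 190 mm long, lying on the bench beside the mill on its left (seen from the robot); origin under its middle.
- can: Bystander: small can, 60 mm in diameter, 85 mm tall; origin at its foot.
- goggles: Bystander: dark safety goggles, 55 x 150 x 45 mm with a strap; origin at the foot.

How it is judged:
On the way, in this order (a step that is already met when the one before it is completed fails the run):
1. the bearing clamp is pressed fully down (value of joint clamp below 0.08 rad), for 0.2 s.
2. the drum is turned by hand with the handwheel gripped (distance of port from where it was at the start of the episode above 0.012 m and contact force between the fingers and starwheel above 2 N), for 0.1 s.
At the end, for the whole second after the job is handed in: The bearing clamp is down (within 0.08 rad of its stop), and the fingers still grip the star handwheel (more than 2 N) and hold the drum still (under 0.05 rad/s) with the caked charge within about 15 degrees of straight below the axis (height (world z) of charge_c0 below 0.0915 m and velocity of joint drum between -0.05 and 0.05 rad/s and contact force between the fingers and starwheel above 2 N and value of joint clamp below 0.08 rad); the arm keeps its last pose, push and grip.
It fails at once if the drum is turned while the clamp is still up (value of joint clamp above 0.2 rad and distance of port from where it was at the start of the episode above 0.015 m).
It fails at once if a bystander is moved more than 40 mm (distance of any of jar, bowl, beaker, wrench, spatula, can, goggles from where it was at the start of the episode above 0.04 m).
It also fails if it takes over 72 s, if anything falls off the work surface, if the arm or the gripper's body presses on something with over 40 N, if the wrist force passes 120 N, or if a joint passes its speed limit or range.

ROBOT

A 6-joint arm with a two-finger parallel gripper is mounted at the origin on the work surface. World frame = base frame: x ahead of the robot, y to its left, z up, the work surface at z = 0. Lengths are in m, angles in rad, forces in N, time in s.
With the tool pointing down it reaches from about 0.3 to 0.825 m from the base axis. Payload 5.4 kg.
Tool frame: the origin (TCP) lies at the very end of the fingers, on their centre line; the grasp point (between the pads) lies 19 mm behind it; z points along the fingers, y is the line along which they close (so a half turn about z gives the same grasp; the last joint's range is limited). The gripper opens to 92 mm and grips with 3 to 60 N. Pads are 20 mm wide; open, the fingers measure 128 mm over their backs; the gripper's body (75 mm by 189 mm) begins 69 mm behind the grasp point.
Start: joints at [0.943, 0.158, 1.597, -0, 1.386, -0.21], TCP at [0.233, 0.526, 0.178] pointing down, gripper open.
Joint ranges: [-2.91, 2.91], [-0.94, 2.29], [0.18, 2.7], [-1.29, 4.43], [0.17, 2.64], [-3, 3]. Speed limits (rad/s): [2.57, 2.57, 3.14, 3.14, 3.14, 3.14].

INTERFACE

Orientations are given as a rotation vector (axis times angle).
In Python, from workcell import bot gives the robot as it stands. Calls block until the motion is done:
- bot.goto(position, orientation): joint-space move of the TCP to a pose.
- bot.line_to(position, rot=None, max_speed=0.15): straight line of the TCP; rot=None keeps the orientation; max_speed is the mean speed in m/s.
- bot.set_joints(angles): joint-space move.
- bot.set_gripper(opening, newtons=None): opening from 0.0 (shut) to 1.0 (fully open); newtons is the grip in N (None keeps the last); returns when the fingers have stopped.
- bot.hold(seconds).
- bot.inverse_kinematics(position, orientation): joint angles nearest the present ones, or None.
- bot.read_camera(name): name is "side" or "top" or "wrist"; returns a dict with "pixels" (400x640x3 uint8, blue, green, red), "fx", "fy", "cx", "cy" (pixels), "k1" (the pictures are not rectified: a ray, as slopes to the right and down, at radius r is drawn at 1 + k1 r^2 times it, then the intrinsics apply), "R" (3x3) and "t" (3): a world point X has camera coordinates R X + t. Camera axes: x right, y down, z forward; pixel columns grow to the right and rows downward; lengths in m; the calibration is good to about 2 mm. A picture is of the moment at which its call begins. There is no depth.
A pose or a line that the arm cannot do raises bot.MotionError and nothing moves.
- bot.job_done(): hands the job in; it is judged then, once.
Readings, each from a call of its own:
- bot.current_clock(): time.
- bot.current_joints(): joint angles.
- bot.current_joint_vel(): joint speeds.
- bot.current_effort(): joint torques, N m.
- bot.current_ee_pos(): TCP position.
- bot.current_tool_rot(): TCP orientation.
- bot.current_contact_force(): force on the tool from outside, world axes, zero at the start.
- bot.current_ft_torque(): the same for the moment, N m.
- bot.current_opening(): opening from 0.0 (shut) to 1.0 (fully open).
- bot.current_grip_force(): force on a finger pad.
Only numpy, scipy, OpenCV 4.12 (cv2) and the standard library are available. Lean on these libraries where they do the work, as an engineer would, in place of code of your own. Each camera call takes 0.05 s, during which the arm holds its last target. There are 200 camera calls.

## Working session

There is one attempt and no reset: what is moved stays moved. The work goes in short steps, each a Python script; the robot and the scene stay as the last script left them, time stands still between calls to the robot, and variables do not carry over. Pictures are saved under pics/ and viewed, at most 10 in all, crops included, and the job is handed in when it is done.

```bash
ls; mkdir -p pics
python3 - <<'E'
from workcell import bot
import cv2
for n in ("side","top"):
    c=bot.read_camera(n); cv2.imwrite(f"pics/{n}0.png",c["pixels"])
    print(n,c["fx"],c["fy"],c["cx"],c["cy"],c["k1"],c["R"],c["t"])
print(bot.current_tool_rot(),bot.current_clock())
E
```

```text
pics
side 465.4024646084962 465.4024646084962 316.2376986271101 199.76678080529422 0.015436769615224501 [[ 0.89924773 -0.43726019 -0.01253169]
 [-0.23392225 -0.45647051 -0.85843757]
 [ 0.36964022  0.77487948 -0.51276496]] [-0.47664523  0.23572943  1.52644376]
top 363.9978097630099 363.9978097630099 316.15516658210083 200.66314076507945 -0.045881503320007774 [[-0.01211666 -0.99989457  0.00800217]
 [-0.99904817  0.01177025 -0.04200265]
 [ 0.04190403 -0.00850349 -0.99908545]] [-0.03082827  0.52926556  1.12591414]
[-6.51400581e-01 -3.07259588e+00  2.46140782e-03] 0.1
```

View pics/side0.png

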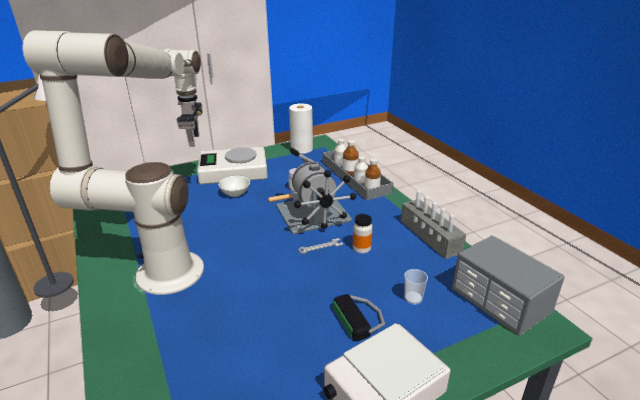

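View pics/top0.png

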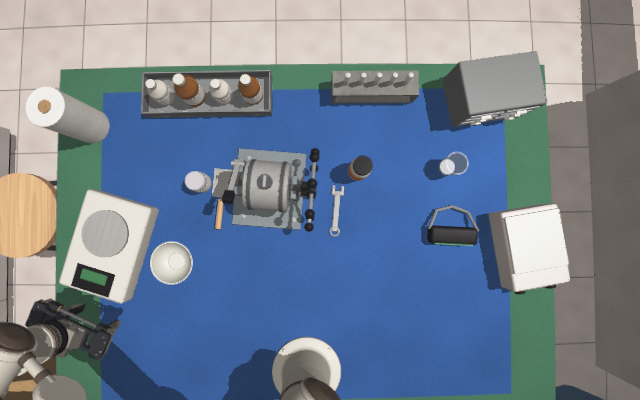

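Side view: the mill is at about (318,195). Top view: the drum is at (266,187), the wheel edge-on at (313,190), the clamp pad at about (228,197), and the can at (198,181) left of the clamp. I'll enlarge both.

Run:
```python
import cv2
a=cv2.imread("pics/top0.png")[130:250,180:345]; cv2.imwrite("pics/top0c.png",cv2.resize(a,None,fx=4.8,fy=4.8,interpolation=cv2.INTER_CUBIC))
a=cv2.imread("pics/side0.png")[140:240,260:390]; cv2.imwrite("pics/side0c.png",cv2.resize(a,None,fx=6,fy=6,interpolation=cv2.INTER_CUBIC))
```

```text
(no output)
```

View pics/top0c.png

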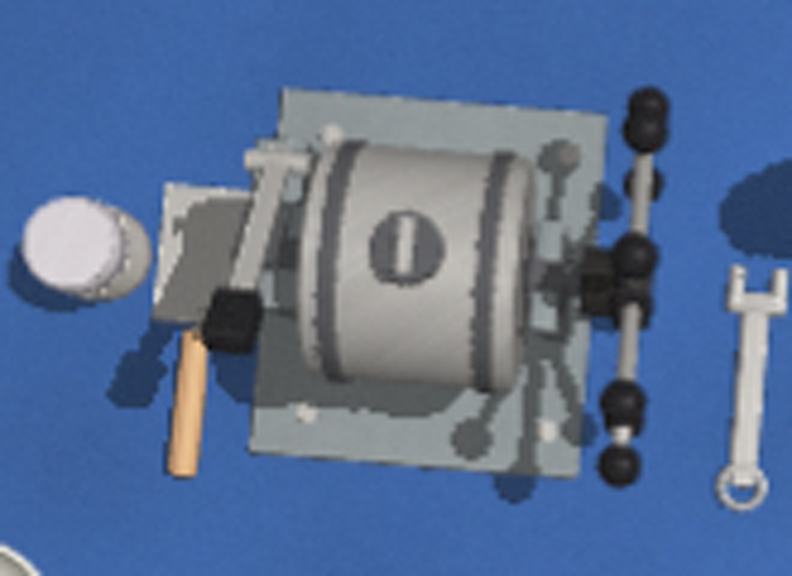

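View pics/side0c.png

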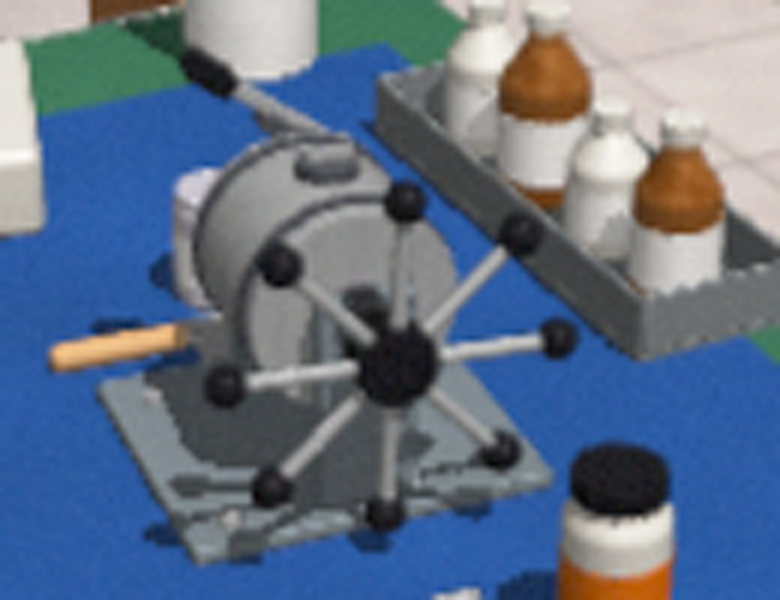

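Top crop: plate corners at (283,88), (607,116), (580,478) and (250,453), port (407,248), pad (232,320). Side crop: eight knobs, with the one nearest the top at (405,202), and the pad at (208,70). I'll fit the stand pose, drum angle and clamp angle together.

```bash
cat > h.py <<'E'
import numpy as np
from workcell import bot
from scipy.spatial.transform import Rotation as Rn
def proj(c,X):
    p=np.asarray(c["R"])@X+np.asarray(c["t"]); s=p[:2]/p[2]; s=s*(1+c["k1"]*(s@s))
    return np.array([c["fx"]*s[0]+c["cx"],c["fy"]*s[1]+c["cy"]])
def W(P,p): # stand frame -> world
    x0,y0,a=P[:3]; c,s=np.cos(a),np.sin(a)
    return np.array([x0+c*p[0]-s*p[1],y0+s*p[0]+c*p[1],p[2]])
def pad(c): return np.array([.05-.118*np.cos(c)+.009*np.sin(c),.1,.169+.118*np.sin(c)+.009*np.cos(c)])
def knob(a): return np.array([.105*np.sin(a),-.105,.135+.105*np.cos(a)])
E
cat > fit.py <<'E'
from h import *
from scipy.optimize import least_squares
T=bot.read_camera("top");S=bot.read_camera("side")
t=lambda u,v:np.array([180+u/4.8,130+v/4.8]); s=lambda u,v:np.array([260+u/6,140+v/6])
kn=[(405,202),(520,233),(557,338),(500,450),(385,513),(272,487),(225,385),(280,265)]
co=[(1,1,283,88),(1,-1,607,116),(-1,-1,580,478),(-1,1,250,453)]
def res(P):
    r=[]
    for i,k in enumerate(kn): r.append(proj(S,W(P,knob(P[3]+i*np.pi/4)))-s(*k))
    for a,b,u,v in co: r.append(proj(T,W(P,np.array([.12*a,P[5]+.1075*b,.012])))-t(u,v))
    r.append(proj(T,W(P,np.array([.076*np.sin(P[3]),.018,.135+.076*np.cos(P[3])])))-t(407,248))
    r.append(proj(T,W(P,pad(P[4])))-t(232,318)); r.append(proj(S,W(P,pad(P[4])))-s(208,66))
    return np.concatenate(r)
f=least_squares(res,[.55,.15,0,0,.8,.02],loss='soft_l1')
print(f.x.round(4)); print(res(f.x).reshape(-1,2).round(1).tolist())
P=f.x; np.save("P.npy",P)
for n,p in (("pad",pad(P[4])),("pad0",pad(0)),("pin",np.array([.05,.1,.169])),("top",knob(0)),("knob",knob(P[3]))): print(n,W(P,p).round(4))
E
python3 fit.py
```

```text
[ 0.5653  0.0789 -0.0868  0.0644  0.614   0.0293]
[[-0.1, -0.2], [-0.2, 0.0], [-0.3, -0.2], [-0.1, -0.0], [-0.2, -0.3], [-0.3, 0.0], [-0.0, 0.2], [-0.0, 0.1], [-0.4, -0.1], [0.3, -0.9], [0.1, 0.1], [0.0, 0.1], [0.0, -0.2], [0.4, -0.1], [0.1, 0.1]]
pad [0.5328 0.1821 0.2443]
pad0 [0.5062 0.1844 0.178 ]
pin [0.6238 0.1742 0.169 ]
top [ 0.5562 -0.0257  0.24  ]
knob [ 0.5629 -0.0263  0.2398]
```

```bash
cat >> h.py <<'E'
P=np.load("P.npy"); YAW=P[2]
def down(sgn): # tool z down, tool y along sgn * stand x
    y=sgn*np.array([np.cos(YAW),np.sin(YAW),0]); z=np.array([0,0,-1.]); x=np.cross(y,z)
    return Rn.from_matrix(np.stack([x,y,z],1)).as_rotvec()
E
python3 - <<'E'
from h import *
q=W(P,pad(P[4])); 
for s in (1,-1): print(s,bot.inverse_kinematics(q+[0,0,.06],down(s)),bot.inverse_kinematics(W(P,knob(0)),down(s)))
E
```

```text
1 [ 1.14711504e-01  7.58899766e-02  1.43981999e+00 -8.88178420e-16
  1.62588269e+00  2.01470688e-01] [-2.63250974e-01  7.56565628e-02  1.56418432e+00 -4.44089210e-16
  1.50175177e+00 -1.76491791e-01]
-1 [ 1.14711504e-01  7.58899766e-02  1.43981999e+00 -4.44089210e-16
  1.62588269e+00 -2.94012197e+00] [-2.63250974e-01  7.56565628e-02  1.56418432e+00 -8.88178420e-16
  1.50175177e+00  2.96510086e+00]
```

```bash
cat > c1.py <<'E'
from h import *
R=down(1); p=np.array(bot.current_ee_pos())
bot.set_gripper(0.0)
bot.line_to(p+[0,0,.13],max_speed=.3)
bot.goto(W(P,pad(P[4]))+[0,0,.03],R); bot.hold(.2)
f0=np.array(bot.current_contact_force()); print(f0.round(2),bot.current_clock())
for c in np.linspace(P[4],-.01,9):
    bot.line_to(W(P,pad(c)),max_speed=.08)
    f=np.array(bot.current_contact_force())-f0; print(round(c,2),f.round(1),np.round(bot.current_ee_pos(),4))
    if abs(f[2])>20: break
bot.hold(.3)
p=np.array(bot.current_ee_pos()); print(p,W(P,pad(0)),np.array(bot.current_contact_force())-f0)
bot.line_to(p+[0,0,.12],max_speed=.25)
bot.set_gripper(.55)
print(bot.current_opening(),bot.current_clock())
import cv2; S=bot.read_camera("side")["pixels"]; cv2.imwrite("pics/s1.png",cv2.resize(S[110:240,250:400],None,fx=4,fy=4))
E
python3 c1.py
```

```text
[-0.32 -0.57 -0.88] 4.0083
0.61 [-0.4  0.4  1.9] [0.5325 0.182  0.2437]
0.54 [0.3 0.5 0.2] [0.5272 0.1826 0.2372]
0.46 [0.7 0.4 1. ] [0.5221 0.183  0.2291]
0.38 [ 0.2 -0.3  1.6] [0.5177 0.1834 0.2209]
0.3 [0.  0.1 1.4] [0.5141 0.1837 0.2126]
0.22 [1.1 0.3 0.9] [0.5111 0.1839 0.2036]
0.15 [0.4 1.8 0.8] [0.5085 0.184  0.1944]
0.07 [0.9 0.8 0.7] [0.5067 0.1842 0.1852]
-0.01 [-0.3  1.   1.1] [0.5057 0.1843 0.176 ]
[0.50626751 0.18440298 0.1769708 ] [0.50620637 0.18440363 0.178     ] [0.88851197 0.08051953 0.53698799]
0.547140851045157 8.4583
```

View pics/s1.png

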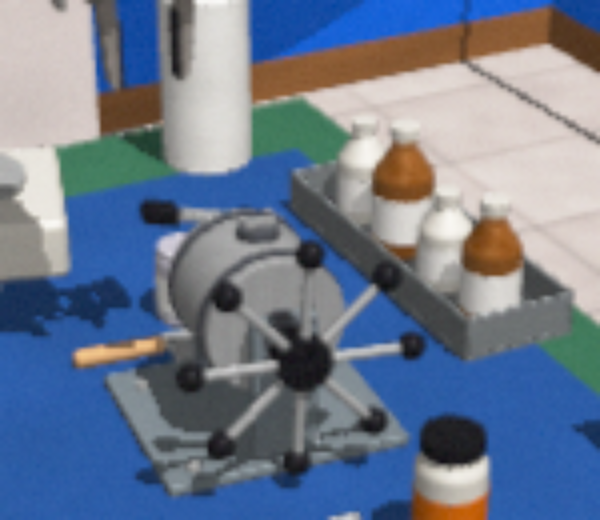

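```bash
cat >> h.py <<'E'
def F(n=25): return np.mean([bot.current_contact_force() for _ in range(n)],0)
def tcp(a): return W(P,knob(a))-[0,0,.019]      # TCP that puts the grasp point on a knob at wheel angle a
def state(f0):
    """wheel angle of the gripped knob, torque on wheel about stand y"""
    p=np.array(bot.current_ee_pos())+[0,0,.019]; f=-(F()-f0)
    c,s=np.cos(YAW),np.sin(YAW); d=p-W(P,np.array([0,-.105,.135]))
    dx=c*d[0]+s*d[1]; fx=c*f[0]+s*f[1]
    return np.arctan2(dx,d[2]), d[2]*fx-dx*f[2]
E
cat > g1.py <<'E'
from h import *
S=bot.read_camera("side"); print([(proj(S,W(P,pad(c)))-[250,110])*4 for c in (0,.08,.2)])
t0=bot.current_clock(); a=np.array([bot.current_contact_force() for _ in range(25)]); print(a.std(0),bot.current_clock()-t0)
g=tcp(P[3]); bot.goto(g+[0,0,.07],down(1)); bot.line_to(g+[0,0,.03],max_speed=.2); bot.hold(.3)
f0=F(60); np.save("f0.npy",f0); print(f0)
bot.line_to(g,max_speed=.1); bot.set_gripper(.1,20); bot.hold(.2)
print(bot.current_opening()*92,bot.current_grip_force(),state(f0),F()-f0,bot.current_clock())
import cv2; cv2.imwrite("pics/s2.png",cv2.resize(bot.read_camera("side")["pixels"][110:240,250:400],None,fx=4,fy=4))
E
python3 g1.py
```

```text
[array([154.9355582 , 232.85399947]), array([155.61212992, 223.77243296]), array([158.05613548, 210.03954534])]
[5.55111512e-17 1.11022302e-16 2.22044605e-16] 0.0
[-0.18153905  0.11887266  0.13362363]
9.722227194121269 0.0 (np.float64(0.06441615660115597), np.float64(-0.06585661117498454)) [ 0.59615324 -0.68832389  0.38876526] 11.4833
```

View pics/s2.png

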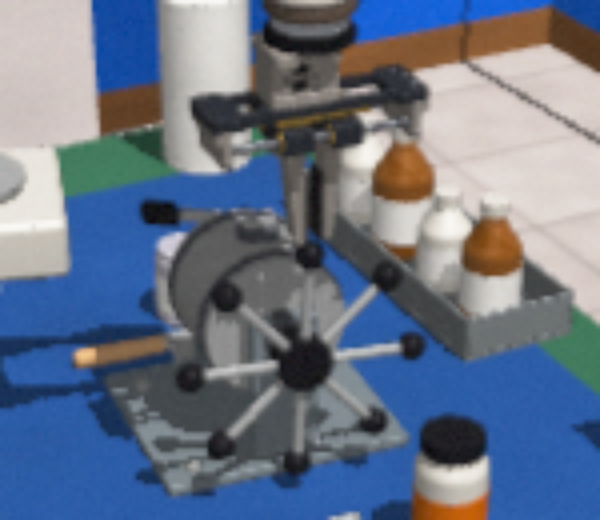

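The pad sits at (160,210), where I predicted (155,233) for fully down, so the clamp may be only partly closed. The fingertips at (300–320,238) also didn't close on the knob at (310,255). I'll check where the TCP projects in both cameras.

Run:
```python
from h import *
import cv2
S=bot.read_camera("side");T=bot.read_camera("top")
e=np.array(bot.current_ee_pos()); print(e,bot.current_joints(),bot.current_tool_rot())
for n,p in (("tcp",e),("grasp",e+[0,0,.019]),("knob",W(P,knob(P[3])))):
    print(n,(proj(S,p)-[250,110])*4,(proj(T,p)-[200,130])*4)
def img(c,o,w,h):
    return cv2.resize(c["pixels"][o[1]:o[1]+h,o[0]:o[0]+w],None,fx=4,fy=4,interpolation=cv2.INTER_CUBIC)
cv2.imwrite("pics/b.png",np.hstack([img(S,(280,150),90,100),img(T,(215,140),110,100)]))
```

```text
[ 0.56291793 -0.02631949  0.22077538] [-2.61104039e-01  1.02286766e-01  1.57325239e+00 -3.25947578e-05
  1.46607661e+00 -1.74323986e-01] [-2.31570368e+00 -2.12299504e+00  6.24541288e-05]
tcp [309.48838928 273.64459223] [449.63286856 215.74885561]
grasp [309.48324573 254.03666265] [449.56359514 213.07755242]
knob [309.47688178 254.02105479] [449.53740611 213.07326891]
```

View pics/b.png

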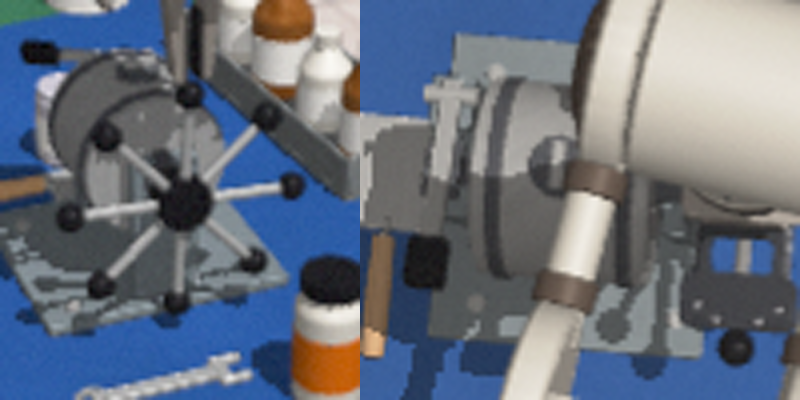

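Column positions agree, but the fingertips appear about 25 mm higher than the reported TCP, and the clamp was left short by about the same amount. I'll press the pad to its stop by force, which also calibrates the tip height.

```bash
cat > c2.py <<'E'
from h import *
p=np.array(bot.current_ee_pos()); bot.line_to(p+[0,0,.07],max_speed=.25)
bot.set_gripper(0.0); x=W(P,pad(0)); 
bot.goto(x+[0,0,.05],down(1)); bot.hold(.2)
rd=lambda n=5:np.mean([(bot.hold(.02),bot.current_contact_force())[1] for _ in range(n)],0)
f0=rd(8); print(f0,bot.current_clock())
for z in np.arange(.186,.125,-.004):
    bot.line_to([x[0],x[1],z],max_speed=.06); f=rd(4)-f0; print(round(z,3),f.round(1),np.round(bot.current_ee_pos()[2],4))
    if f[2]>12: break
print(bot.current_clock())
p=np.array(bot.current_ee_pos()); bot.line_to(p+[0,0,.12],max_speed=.3)
S=bot.read_camera("side");T=bot.read_camera("top"); import cv2
cv2.imwrite("pics/c.png",np.hstack([cv2.resize(S["pixels"][150:250,270:370],None,fx=4,fy=4),cv2.resize(T["pixels"][150:250,200:300],None,fx=4,fy=4)]))
print([(proj(S,W(P,pad(c)))-[270,150])*4 for c in (0,.2)],[(proj(T,W(P,pad(c)))-[200,150])*4 for c in (0,.2)])
E
python3 c2.py
```

```text
[ 0.05242246 -0.13518195 -0.10062518] 13.6167
0.186 [ 0.2 -0.   0.1] 0.1866
0.182 [ 0.2 -0.1 -0.4] 0.1819
0.178 [-0.3  0.2  0.1] 0.1778
0.174 [-0.3  0.2  0.3] 0.1738
0.17 [-0.6  0.2  0.2] 0.1698
0.166 [-0.3  0.2  0.4] 0.1658
0.162 [0.4 0.1 0.1] 0.1618
0.158 [-0.7  0.2 -0. ] 0.1578
0.154 [-0.2  0.   0.2] 0.1538
0.15 [0.1 0.  0.7] 0.1498
0.146 [-0.   0.1  0. ] 0.1458
0.142 [0.4 0.1 0. ] 0.1418
0.138 [-7.8 -1.7 16.6] 0.1411
18.3333
[array([74.9355582 , 72.85399947]), array([78.05613548, 50.03954534])] [array([134.52554396, 230.02272789]), array([127.25961451, 222.84409133])]
```

View pics/c.png

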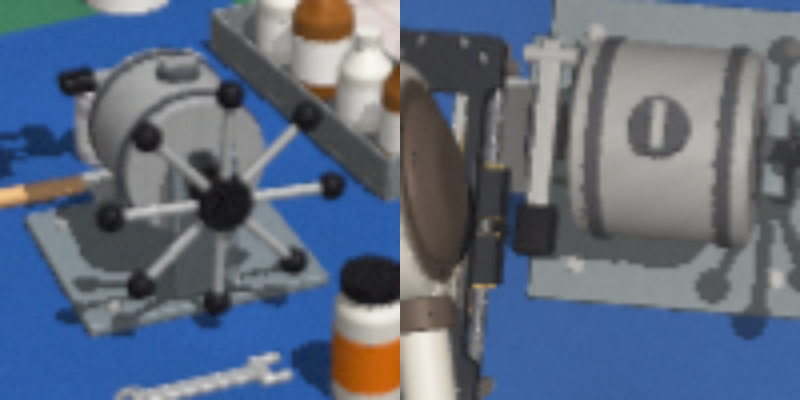

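The clamp is now fully down: the pad is at (75,80) in the side crop and (135,228) in the top crop, both matching c=0. The contact height says the fingertips sit about 37 mm above the reported TCP, so I'll grip the knob with that correction and check it by the opening.

```bash
cat >> h.py <<'E'
OFF=.037
def rd(n=4): return np.mean([(bot.hold(.02),bot.current_contact_force())[1] for _ in range(n)],0)
def tcp(a): return W(P,knob(a))-[0,0,.019+OFF]
def state(f0,n=4):
    f=-(rd(n)-f0); p=np.array(bot.current_ee_pos())+[0,0,.019+OFF]
    c,s=np.cos(YAW),np.sin(YAW); d=p-W(P,np.array([0,-.105,.135]))
    dx=c*d[0]+s*d[1]; fx=c*f[0]+s*f[1]
    return np.array([np.arctan2(dx,d[2]), d[2]*fx-dx*f[2]])
def grab(a):
    g=tcp(a); bot.goto(g+[0,0,.07],down(1)); bot.set_gripper(.55); bot.line_to(g+[0,0,.03],max_speed=.25)
    bot.hold(.1); f0=rd(8); bot.line_to(g,max_speed=.12); bot.set_gripper(.1,20); return f0
def stroke(a,b,f0,n,v=.04):
    out=[]
    for w in np.linspace(a,b,n+1)[1:]:
        bot.line_to(tcp(w),max_speed=v); out.append(state(f0))
    return np.array(out)
E
cat > g2.py <<'E'
from h import *
f0=grab(P[3]); np.save("f0.npy",f0)
o=bot.current_opening()*92; print(o,bot.current_grip_force(),state(f0),f0.round(2),bot.current_clock())
E
python3 g2.py
```

```text
24.729201175428933 20.000271499156952 [0.06853558 0.03065117] [0.35 0.25 0.5 ] 22.2417
```

Gripped: opening 24.7 mm, grip 20 N. Now the measuring strokes.

```bash
cat > m1.py <<'E'
from h import *
f0=np.load("f0.npy")
a=stroke(P[3],.5,f0,5); b=stroke(.5,-.5,f0,12); np.save("m1.npy",np.vstack([a,b]))
for r in (a,b): print(r.round(3).tolist())
print(bot.current_opening()*92,bot.current_grip_force(),bot.current_clock())
import cv2
T=bot.read_camera("top");S=bot.read_camera("side")
cv2.imwrite("pics/d.png",np.hstack([cv2.resize(S["pixels"][150:250,270:370],None,fx=4,fy=4),cv2.resize(T["pixels"][140:240,230:330],None,fx=4,fy=4)]))
E
python3 m1.py
```

```text
[[0.144, 0.633], [0.222, 0.858], [0.312, 0.8], [0.398, 0.891], [0.48, 1.266]]
[[0.419, 0.196], [0.34, -0.475], [0.264, -0.607], [0.186, -0.555], [0.11, -0.578], [0.025, -0.506], [-0.061, -0.539], [-0.148, -0.458], [-0.237, -0.409], [-0.328, -0.381], [-0.409, -0.501], [-0.479, -0.685]]
25.05277811024957 23.161119036376476 29.65
```

View pics/d.png

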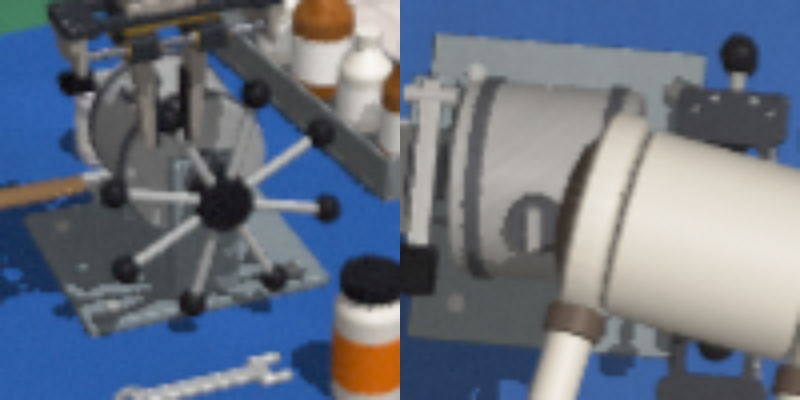

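The fingers hold the knob properly, tips a few mm too deep (side crop: knob (172,115), tips (150,140)), and the port is at (530,222) in the right half. Half-difference of about 0.7 N m shows extra pivot friction from the tight grip. G is positive and rises as q falls, so the heavy side lies in the upper half and the drum should go negative, to about q = -2.4. I'll continue with a loose clasp and shallower tips.

```bash
sed -i 's/^OFF=.037/OFF=.032/; s/bot.set_gripper(.1,20); return/bot.set_gripper(.295,40); return/' h.py
cat >> h.py <<'E'
def release():
    bot.set_gripper(.55); p=np.array(bot.current_ee_pos()); bot.line_to(p+[0,0,.06],max_speed=.3)
E
cat > m2.py <<'E'
from h import *
from scipy.optimize import minimize_scalar
T=bot.read_camera("top"); px=np.array([230+130/4,140+222/4])
port=lambda q:proj(T,W(P,np.array([.076*np.sin(q),.018,.135+.076*np.cos(q)])))
m=minimize_scalar(lambda q:np.sum((port(q)-px)**2),bounds=(-1,.3),method="bounded"); q=m.x; print("q",q,m.fun)
release()
w=q+np.pi/4
f0=grab(w); print(bot.current_opening()*92,bot.current_grip_force(),bot.current_clock())
r=stroke(w,-.42,f0,9,.05); print(r.round(3).tolist(),bot.current_opening()*92,bot.current_clock())
q=r[-1,0]-np.pi/4-r[-1,1]/4; np.save("m2.npy",r); np.save("q.npy",q); print("q",q)
E
python3 m2.py
```

```text
q -0.424158463574508 2.3732092580461086
27.03034540900082 0.6955211609601974 32.8333
[[0.276, -0.171], [0.182, -0.024], [0.096, 0.02], [0.01, -0.023], [-0.076, 0.003], [-0.163, 0.029], [-0.25, -0.037], [-0.337, 0.02], [-0.423, 0.052]] 26.943103285345092 36.4333
q -1.2214167100693953
```

```bash
cat > m3.py <<'E'
from h import *
q=float(np.load("q.npy")); release()
w=q+np.pi/2; f0=grab(w)
bot.set_gripper(.15,8); o=bot.current_opening()*92; print(o,bot.current_grip_force(),state(f0),bot.current_clock())
if o>20:
    bot.set_gripper(.295,40)
    r=stroke(w,-.45,f0,8,.06); print(r.round(3).tolist(),bot.current_clock())
    q=r[-1,0]-np.pi/2-r[-1,1]/4; np.save("m3.npy",r); np.save("q.npy",q); np.save("f0.npy",f0); print("q",q)
E
python3 m3.py
```

```text
25.31827313004281 8.000036627054214 [ 0.35061988 -0.02978917] 39.6917
[[0.245, 0.045], [0.146, 0.015], [0.046, 0.03], [-0.053, 0.019], [-0.153, 0.029], [-0.252, -0.019], [-0.351, -0.075], [-0.451, -0.033]] 43.0667
q -2.014144243936708
```

Run:
```python
from h import *
import cv2
T=bot.read_camera("top");S=bot.read_camera("side")
cv2.imwrite("pics/e.png",np.hstack([cv2.resize(S["pixels"][150:250,270:370],None,fx=4,fy=4),cv2.resize(T["pixels"][140:240,230:330],None,fx=4,fy=4)]))
print(bot.current_opening()*92,bot.current_clock())
```

```text
27.46604943431859 43.1667
```

View pics/e.png

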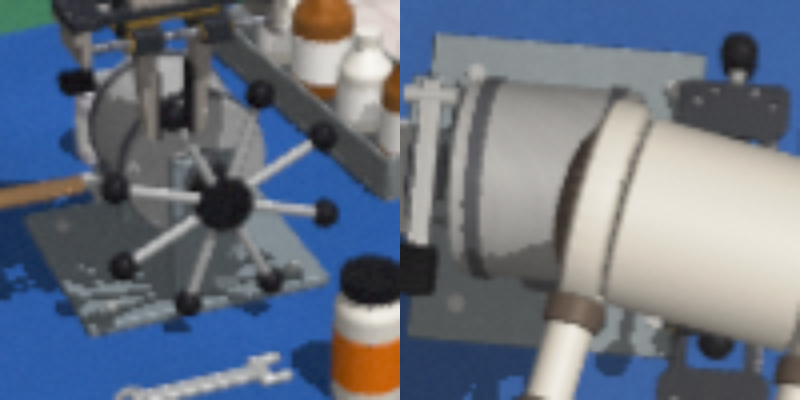

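The knob is held (side crop (172,112)) and the port has gone below the drum's horizon, so the drum did turn. Torque near zero means the charge carries it down: G peaks near q≈-1.25, so heavy-down is near q≈-2.8. Next stroke includes a reverse pass for the fit.

```bash
cat > fit2.py <<'E'
from h import *
from scipy.optimize import least_squares
def fit(ss):  # rows: wheel abs angle, T, dir
    D=np.vstack(ss); q=D[:,0]-D[:,1]/4
    r=lambda p:(D[:,2]*p[0]+p[1]*np.sin(q-p[2])-D[:,1])/.04
    f=least_squares(lambda p:np.append(r(p),[(p[0]-.43)/.05,(p[1]-.35)/.05]),[.42,.35,-2.7],loss='soft_l1')
    return f.x,np.sqrt(np.diag(np.linalg.inv(f.jac.T@f.jac))),r(f.x)*.04
def tag(r,k,d): return np.c_[r[:,0]-k*np.pi/4,r[:,1],np.full(len(r),d)]
E
cat > m4.py <<'E'
from fit2 import *
q=float(np.load("q.npy")); release()
w=q+3*np.pi/4; f0=grab(w); print(bot.current_opening()*92,bot.current_clock())
a=stroke(w,-.45,f0,7,.06); b=stroke(-.45,.0,f0,5,.06); np.save("m4a.npy",a);np.save("m4b.npy",b);np.save("f0.npy",f0)
print(a.round(3).tolist(),b.round(3).tolist(),bot.current_clock())
ss=[tag(np.load("m2.npy")[1:],1,-1),tag(np.load("m3.npy"),2,-1),tag(a,3,-1),tag(b[2:],3,1)]
p,e,r=fit(ss); print(p,e,r.round(2))
print(fit(ss[:3])[0],fit([ss[0],ss[1],ss[2][1:],ss[3][1:]])[0])
E
python3 m4.py
```

```text
27.320531001691972 46.15
[[0.227, -0.166], [0.113, -0.148], [-0.0, -0.225], [-0.113, -0.215], [-0.226, -0.244], [-0.339, -0.325], [-0.452, -0.341]] [[-0.369, 0.027], [-0.277, 0.347], [-0.182, 0.455], [-0.092, 0.46], [-0.002, 0.482]] 50.9417
[ 0.37350244  0.41014784 -2.78915665] [0.0158657  0.02132051 0.03553243] [-0.02 -0.04  0.02  0.01 -0.01  0.07  0.02 -0.01 -0.01  0.01 -0.01 -0.02
 -0.04 -0.02  0.02 -0.05  0.06  0.    0.04 -0.01 -0.02  0.02 -0.01 -0.03
  0.01  0.02]
[ 0.37375993  0.4107732  -2.788332  ] [ 0.36734553  0.40540458 -2.78760281]
```

```bash
cat > fin.py <<'E'
from fit2 import *
f0=np.load("f0.npy")
bot.line_to(tcp(-.2),max_speed=.06); bot.line_to(tcp(-.47),max_speed=.05)
s=state(f0); print(s,"q",s[0]-3*np.pi/4-s[1]/4)
bot.set_gripper(.15,15); bot.hold(.5)
s=state(f0); print(s,bot.current_opening()*92,bot.current_grip_force(),rd()-f0,bot.current_clock())
E
python3 fin.py
```

```text
[-0.46966013 -0.40894403] q -2.7236186160902762
[-0.47060944 -0.46924007] 24.877362651407495 14.940046034753323 [ 4.80597798 -0.53405016 -0.26116146] 53.075
```

The drum is at q ≈ -2.72, and the target is -2.79 (0.07 rad off, with 0.26 allowed). Grip is 15 N and nothing is moving, so I'm handing it in.

```bash
python3 -c "
from workcell import bot
print(bot.job_done())"
```

```text
the job is handed in; nothing more can be done
None
```

Handed in at about 53 s, result not reported back: clamp pressed to its stop, wheel gripped by a knob at 15 N, and the heavy side an estimated 4° from straight down (15° allowed).

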